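# Bring the watch box out from under the cover of a deposit box

## Robot

A 7-joint arm with a two-finger parallel gripper is mounted at the origin on the work surface. World frame = base frame: x ahead of the robot, y to its left, z up, the work surface at z = 0. Lengths are in m, angles in rad, forces in N, time in s.
With the tool pointing down it reaches from about 0.425 to 0.925 m from the base axis. Payload 6.8 kg.
Tool frame: the origin (TCP) lies midway between the tips of the shut fingers; the grasp point (between the pads) lies r.tcp_to_grasp behind it (r.tcp_to_grasp is the distance from the TCP to the grasp point, in m); x points along the fingers, y is the direction in which the jaws open and shut, and the axes are right-handed (so a half turn about x gives the same grasp; the last joint's range is limited). The gripper opens to 85 mm and grips with 20 to 120 N. Pads are 22 mm wide; open, the fingers measure 114 mm over their backs; the gripper's body (76 mm by 85 mm) begins 54 mm behind the grasp point. The pads swing forward as they close: fully open they stand 13 mm farther back than shut.
Start: joints at [-1.236, 0.477, 0.022, 1.555, -0.011, 1.109, -0.083], TCP at [0.289, 0.61, 0.231] pointing down, gripper open.
Joint ranges: [-2.96, 2.96], [-0.34, 2.1], [-1.41, 1.46], [0.24, 2.44], [-1.37, 4.51], [0.17, 1.92], [-2.96, 2.96]. Speed limits (rad/s): [2.39, 2.39, 3.14, 3.14, 3.14, 3.14, 3.14].

## Interface

Orientations are given as a rotation vector (axis times angle).
In Python, from bench import r, grab_frame, search_frame, cut_out, pinpoint gives the robot as it stands. The module is installed in compiled form; this text tells all that it offers.
- The arm moves only by the tool apply_moves, never from a script. Its argument "commands" is a list of rows, each a list of 7 numbers: the finger opening in mm, from 0 to 85.4, then the shift along the tool's x, y, z in mm, then the turn, a rotation vector about the tool's x, y, z in rad. A call has 1 to 20 rows; each row is the pose to reach, as a shift and turn from the pose commanded when the call began, along the tool's axes at that moment; what a row does not reach only later rows make up. A row lasts 1/10 s, in which the tool goes at most 50 mm and 8.59 degrees, less where a joint would pass 70% of its speed; a pose out of reach is approached as far as the arm can. A call with a gripper value outside its range is refused whole. The fingers move at their own pace and stop on an object; "force" is the grip in N (left out, the last holds). Time passes only in rows, so rows that repeat a pose let the fingers close. It gives the time, the measured TCP pose, the force and the opening at its end, in the units of the state.
- r.get_obs(): the state, without advancing time (a new reading comes with each control period).
- grab_frame(name): name is "scene" or "top"; returns a dict with "pixels" (420x560x3 uint8, red, green, blue), "mtx" (3x3 intrinsics, pixels), "position" and "rotation" of the camera in the world. Camera axes: x right, y down, z forward; pixel columns grow to the right and rows downward; lengths in m; the calibration is good to about 2 mm. A picture is of the moment at which its call begins. There is no depth.
- r.hand_in(): hands the job in, once; it reports no verdict.
Trained networks look in the newest picture that a camera, given by its name, has taken for a name from the list of things; names that differ only in an ending like _2 or _b are one class to them, and where a whole thing is asked for, a point or a joint stands for the part that bears it (a point fixed in the world has none). Each returns a list of dicts, best first, with "confidence" (0 to 1); they miss things now and then, are a little off and sometimes report something else, mostly with a low value. They report only what shows in the picture. A call takes as long as a camera call. They do not tell look-alikes from the thing itself.
- search_frame(label, camera): "point" ([column, row] as shares, 0 to 1, of the picture: columns of its width, rows of its height, amid what is visible of it).
- cut_out(label, camera): "pixels" (420x560 bool, what is visible of it) and "point" ([column, row] as shares, 0 to 1, of the picture: columns of its width, rows of its height, amid what is visible of it).
- pinpoint(label, camera): "point" ([column, row] as shares, 0 to 1, of the picture: columns of its width, rows of its height: a listed point, or the origin of a listed thing).
The state is a dict: "clock": time; "joints": joint angles; "qvel": joint speeds; "tau": joint torques, N m; "tcp_pos": TCP position; "orientation": TCP orientation; "contact_force": force on the tool from outside, world axes, zero at the start; "moment": the same for the moment, N m; "grip_width": finger opening in m.
Only numpy, scipy, OpenCV 4.12 (cv2) and the standard library are available. Lean on these libraries where they do the work, as an engineer would, in place of code of your own. Each camera call takes 0.05 s, during which the arm holds its last target.

## Task

The rosewood watch box has slid back under the fixed cover of the open deposit box, out of the fingers' reach, so first lift the porcelain horse off the deposit box and stand it upright on the leather pad. Then raise the deposit box by its rear handle until the watch box slides forward into the open end, and lower it gently until it lies flat on the counter again, about where it was. Last, take the watch box out, set it down on the pad too, the right way up, and let everything go; drop and topple nothing, and leave the keys, the cigar tube and the bangle alone.

Things in the scene. Friction and masses are not known exactly. Their poses are not given: they have to be found in the camera images.
- deposit_box: Narrow loose aluminium box, 0.75 kg, 360 mm long (its x), 130 wide (its y), 60 high, lying across the robot's front on the steel counter, open end to the robot's left. Origin: centre of the underside; z up; +x towards the front (open) end. Walls 3 mm, inside floor 4 mm up, inside 354 x 124 mm. A fixed cover closes the top over the rear, x = -180 to +20 mm; ahead of it the top is open.
- lid_face (a point): Middle of the upper face of the deposit box's lid, which is folded back flat on the fixed cover and stays there: 66 mm above the box's underside, x = -138 to +20 mm on the box (this point x = -59), 4 mm raised edges, an open cam lock standing 13 mm over this face near x = -121 mm.
- mouth_floor (a point): Middle of the inside floor of the deposit box's open end (x = +98 mm on the box). The inside is smooth: the watch box starts to slide when the deposit box is tipped 0.2 to 0.3 rad (11 to 17 degrees) front end down, and then runs on to the front wall.
- rear_handle (a point): Middle of the deposit box's rear handle: a round steel bar 10 mm thick, 96 mm long along the box's y, 225 mm behind the box's origin, 40 mm above its underside, with a strut at each end (76 mm free between them) and 40 mm free between bar and rear wall. Pinched from above, the bar turns between the fingers as the box tips.
- front_edge (a point): Middle of the front bottom edge of the deposit box (x = +180 mm on it), the edge on which it pivots when the rear handle is raised.
- watch_box: Loose rosewood watch box, 96 mm long (its x), 56 wide (its y), 46 high, 0.15 to 0.31 kg. Origin: centre of its underside; z up. At first it lies lengthwise inside the deposit box, wholly under the cover, its front end 8 to 45 mm behind the cover's edge, its top 7 mm below the cover, about 34 mm free on each side.
- horse: White porcelain standing horse on an oval plinth 90 x 44 mm, 8 mm thick; 110 mm high over all, about 0.26 kg, loose on the folded-back lid of the deposit box. Origin: centre of the plinth's underside; x towards its head, z up. The head and neck rise to 110 mm at x = +20 to +66 mm.
- horse_back (a point): Middle of the horse's barrel, the place to grip it: 66 mm above the plinth's underside, 2 mm behind the horse's origin. The barrel is 34 mm wide (the horse's y), 34 mm high and about 67 mm long; its flanks are upright from 55 to 77 mm above the plinth's underside.
- pad: Dark stitched leather viewing pad, 270 mm (its x) by 190 mm (its y), 5 mm thick, fixed on the counter at the robot's left. Origin: centre of its underside, at counter height.
- cigar_tube: Bystander: silver cigar tube 20 mm thick and 150 mm long (its x), lying on the counter beyond the deposit box. Origin: middle of its length at counter height. It does not roll by itself.
- bangle: Bystander: jade bangle, 76 mm over all, 10 mm thick, lying on the counter beyond the deposit box. Origin: its centre at counter height.
- key1: Bystander: nickel key 70 mm long, 4 mm thick, lying on the counter beyond the deposit box. Origin: near its middle.
- key2: Bystander: the other nickel key, same size, beside the first.
Things that resemble listed ones, but are neither listed nor needed, are in the scene too. There is more than one size of the horse; the job needs the smallest.

How it is judged:
On the way, in this order (a step that is already met when the one before it is completed fails the run):
1. the horse stands upright and still on the pad, let go, while the deposit box still lies flat (x of horse in the frame of pad between -0.13 and 0.13 m and y of horse in the frame of pad between -0.09 and 0.09 m and angle between horse's own z axis and vertical below 0.1 rad and height (world z) of horse below 0.012 m and linear speed of horse below 0.03 m/s and contact force between the fingers and horse below 0.05 N and angle between deposit_box's own z axis and vertical below 0.06 rad), for 0.2 s.
2. the deposit box is tipped up at the rear and the watch box has slid clear of the cover into the open end (angle between deposit_box's own z axis and vertical above 0.1 rad and x of watch_box in the frame of deposit_box above 0.09 m and z of watch_box in the frame of deposit_box below 0.02 m and contact force between the fingers and watch_box below 0.05 N), for 0.1 s.
At the end, for the whole second after the job is handed in: Horse upright and watch box right way up (each within 0.1 rad), both resting on the pad, centres at least 5 mm inside its edge, at rest, let go, the watch box out of the deposit box; the deposit box flat on the counter (within 0.04 rad), at rest, within 80 mm of where it was (x of horse in the frame of pad between -0.13 and 0.13 m and y of horse in the frame of pad between -0.09 and 0.09 m and angle between each of horse, watch_box's own z axis and vertical below 0.1 rad and height (world z) of each of horse, watch_box below 0.012 m and linear speed of each of horse, watch_box, deposit_box below 0.02 m/s and x of watch_box in the frame of pad between -0.13 and 0.13 m and y of watch_box in the frame of pad between -0.09 and 0.09 m and angle between deposit_box's own z axis and vertical below 0.04 rad and height (world z) of deposit_box below 0.006 m and distance of deposit_box from where it was at the start of the episode below 0.08 m and contact force between each of watch_box, horse and pad above 0.3 N and contact force between watch_box and deposit_box below 0.05 N); the robot touches nothing.
It fails at once if the porcelain horse is tipped over (angle between horse's own z axis and vertical above 0.5 rad).
It fails at once if the horse is dropped (contact force between the fingers and horse below 0.05 N and linear speed of horse above 0.5 m/s).
It fails at once if the watch box is dropped on the pad (contact force between the fingers and watch_box below 0.05 N and horizontal distance between watch_box and pad below 0.14 m and linear speed of watch_box above 0.5 m/s).
It fails at once if the deposit box is dropped or slammed down (it turns faster than 2.5 rad/s) (angular speed of deposit_box above 2.5 rad/s).
It fails at once if a bystander is moved by more than 25 mm (distance of any of cigar_tube, bangle, key1, key2 from where it was at the start of the episode above 0.025 m).
It also fails if it takes over 72 s, if anything falls off the work surface, if the arm or the gripper's body presses on something with over 40 N, if the wrist force passes 120 N, or if a joint passes its speed limit or range.

## Working session

There is one attempt and no reset: what is moved stays moved. The work goes in short steps, Python scripts to look and compute and a tool call to move; the robot and the scene stay as the last step left them, time stands still between calls to the robot, and variables do not carry over. Pictures are saved under pics/ and viewed, and the job is handed in when it is done.

Besides the shell and the picture viewer there is one more tool, called as name(argument=value, ...), one argument or row to a line, values as JSON. apply_moves: Moves the arm, as the interface text tells. Its arguments: {"type":"object","properties":{"commands":{"type":"array"},"force":{"type":"number"}},"required":["commands"]}

```bash
mkdir -p pics; ls; cat > h.py <<'E'
import numpy as np, cv2
from bench import r, grab_frame, search_frame, cut_out, pinpoint
def save(n,f): cv2.imwrite(f'pics/{n}.png', f['pixels'][:,:,::-1])
def ray(f,uv):
    d=np.linalg.inv(f['mtx'])@np.array([uv[0],uv[1],1.]); d=np.array(f['rotation'])@d
    return np.array(f['position']),d
def at_z(f,uv,z):
    p,d=ray(f,uv); return p+d*(z-p[2])/d[2]
def px(pt): return np.array([pt[0]*560,pt[1]*420])
def proj(f,X):
    c=np.array(f['rotation']).T@(np.array(X)-f['position']); c=np.array(f['mtx'])@c; return c[:2]/c[2]
E
python3 - <<'E'
from h import *
for n in ['scene','top']:
    f=grab_frame(n); save(n+'0',f); print(n,f['position'],np.round(f['rotation'],3).tolist(),f['mtx'].tolist())
    for l in ['deposit_box','lid_face','mouth_floor','rear_handle','front_edge','watch_box','horse','horse_back','pad','cigar_tube','bangle','key1']:
        print(l,[(np.round(px(d['point'])).tolist(),round(d['confidence'],2)) for d in pinpoint(l,n)])
print(r.get_obs(), r.tcp_to_grasp)
E
```

```text
pics
scene [ 1.19698247 -0.05584404  0.69336772] [-1.748, -1.689, 0.771] [[424.58682062058557, 0.0, 277.17403191509095], [0.0, 424.58682062058557, 209.30106135561212], [0.0, 0.0, 1.0]]
deposit_box [([279.0, 235.0], 0.94)]
lid_face [([253.0, 210.0], 0.71)]
mouth_floor [([325.0, 232.0], 0.55)]
rear_handle [([180.0, 216.0], 0.72)]
front_edge [([257.0, 208.0], 0.42)]
watch_box [([182.0, 215.0], 0.38)]
horse [([106.0, 256.0], 0.86), ([208.0, 180.0], 0.75), ([256.0, 211.0], 0.64)]
horse_back [([251.0, 185.0], 0.92), ([204.0, 148.0], 0.67), ([97.0, 225.0], 0.61), ([278.0, 239.0], 0.34)]
pad [([449.0, 236.0], 0.96)]
cigar_tube [([279.0, 319.0], 0.56)]
bangle [([372.0, 318.0], 0.8)]
key1 [([174.0, 314.0], 0.8), ([216.0, 321.0], 0.78)]
top [ 0.23554962 -0.01415767  1.38263752] [-2.021, 2.201, -0.236] [[544.6081697370923, 0.0, 278.16417607636345], [0.0, 544.6081697370923, 201.80572267682547], [0.0, 0.0, 1.0]]
deposit_box [([279.0, 213.0], 0.57), ([299.0, 210.0], 0.4), ([306.0, 208.0], 0.39)]
lid_face [([299.0, 212.0], 0.98)]
mouth_floor [([243.0, 214.0], 0.65)]
rear_handle [([370.0, 214.0], 0.9
[... 386 characters left out ...]
{'clock': 1.3, 'joints': array([-1.23611491,  0.4769939 ,  0.02238974,  1.55540512, -0.01148971,
        1.10930609, -0.08307496]), 'qvel': array([ 5.25300085e-04, -4.01148009e-05, -1.11091554e-03, -7.84304672e-04,
       -1.79940756e-04,  2.03260022e-04,  2.04885486e-03]), 'tau': array([-3.17706053e-04, -5.96315360e+01,  1.60605714e+00, -2.81546152e+01,
        1.24497019e-02,  1.52603494e-03, -1.14072608e-05]), 'tcp_pos': array([0.28920303, 0.60992036, 0.23130964]), 'orientation': array([ 0.34724496,  1.54276989, -0.34721783]), 'contact_force': array([ 0.05678381, -0.78136639, -0.54475186]), 'moment': array([-0.00337453,  0.0319726 , -0.00415059]), 'grip_width': 0.08526953679234055} 0.0187
```

```bash
sed -i "s/^def ray/def R(f):\n    return cv2.Rodrigues(np.array(f['rotation'],float))[0]\ndef ray/; s/np.array(f\['rotation'\])@d/R(f)@d/; s/np.array(f\['rotation'\]).T/R(f).T/" h.py; python3 - <<'E'
import pickle
from h import *
F={n:grab_frame(n) for n in ['scene','top']}
pickle.dump(F,open('F0.pkl','wb'))
t,s=F['top'],F['scene']
def tri(a,b):
    p1,d1=ray(t,a);p2,d2=ray(s,b)
    A=np.stack([d1,-d2],1);k=np.linalg.lstsq(A,p2-p1,rcond=None)[0]
    x,y=p1+k[0]*d1,p2+k[1]*d2
    return np.round((x+y)/2,4).tolist(),round(np.linalg.norm(x-y),4)
print('pad',at_z(t,[131,220],0.0),at_z(s,[449,236],0))
print('lid',tri([299,212],[253,210]),'mouth',tri([243,214],[325,232]),'handle',tri([370,214],[180,216]))
print('box',at_z(t,[279,213],0))
for a in ([303,205],[434,176],[364,291]):
    for b in ([251,185],[204,148],[97,225]): print('hb',a,b,tri(a,b))
print('bangle',at_z(t,[208,131],0),'tube',at_z(t,[277,129],0),'keys',at_z(t,[319,124],0),at_z(t,[349,132],0))
E
```

```text
pad [0.51897769 0.34224295 0.        ] [0.52222108 0.35056454 0.        ]
lid ([0.4901, -0.0912, 0.0672], np.float64(0.0071)) mouth ([0.5088, 0.0599, 0.0111], np.float64(0.0143)) handle ([0.4746, -0.2644, 0.0416], np.float64(0.0032))
box [ 0.50484208 -0.03964131  0.        ]
hb [303, 205] [251, 185] ([0.4919, -0.095, 0.1394], np.float64(0.001))
hb [303, 205] [204, 148] ([0.4805, -0.1363, 0.2264], np.float64(0.0954))
hb [303, 205] [97, 225] ([0.5568, -0.2377, 0.1306], np.float64(0.3089))
hb [434, 176] [251, 185] ([0.528, -0.2311, 0.2243], np.float64(0.2919))
hb [434, 176] [204, 148] ([0.4995, -0.27, 0.2685], np.float64(0.1871))
hb [434, 176] [97, 225] ([0.5465, -0.4214, 0.0882], np.float64(0.008))
hb [364, 291] [251, 185] ([0.2922, -0.1703, -0.0041], np.float64(0.1295))
hb [364, 291] [204, 148] ([0.2843, -0.2195, 0.0992], np.float64(0.0005))
hb [364, 291] [97, 225] ([0.3415, -0.3775, -0.0792], np.float64(0.2747))
bangle [0.74348157 0.13039863 0.        ] tube [ 0.7334166  -0.05386483  0.        ] keys [ 0.73792156 -0.16725821  0.        ] [ 0.70864284 -0.24486043  0.        ]
```

View pics/scene0.png

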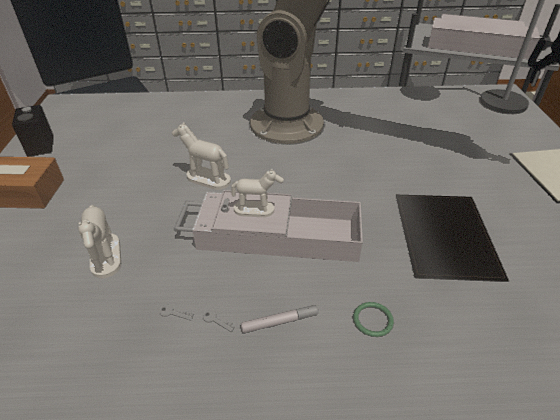

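View pics/top0.png

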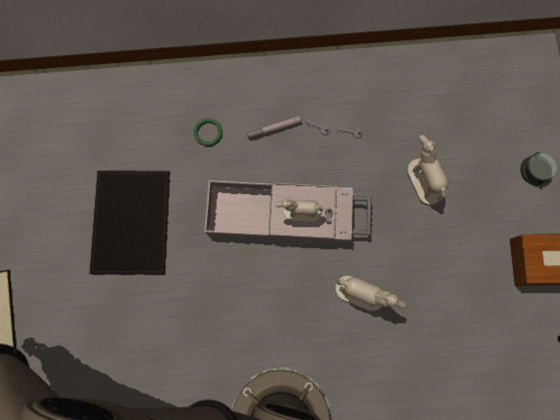

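```bash
python3 - <<'E'
import pickle
from h import *
F=pickle.load(open('F0.pkl','rb'))
a=F['top']['pixels'][165:255,190:380,::-1]; cv2.imwrite('pics/c1.png',cv2.resize(a,None,fx=4.2,fy=4.2,interpolation=cv2.INTER_CUBIC))
a=F['scene']['pixels'][150:270,165:370,::-1]; cv2.imwrite('pics/c2.png',cv2.resize(a,None,fx=3.9,fy=3.9,interpolation=cv2.INTER_CUBIC))
a=F['top']['pixels'][160:285,80:180,::-1].astype(float)*2.5; cv2.imwrite('pics/c3.png',cv2.resize(a.clip(0,255).astype(np.uint8),None,fx=4,fy=4))
E
```

```text
(no output)
```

View pics/c1.png

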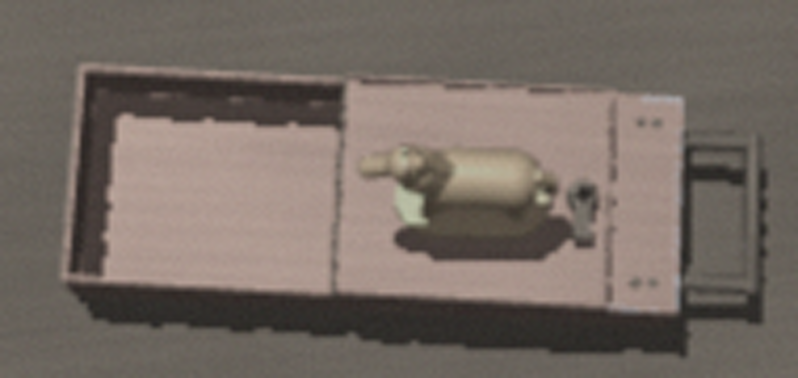

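View pics/c2.png

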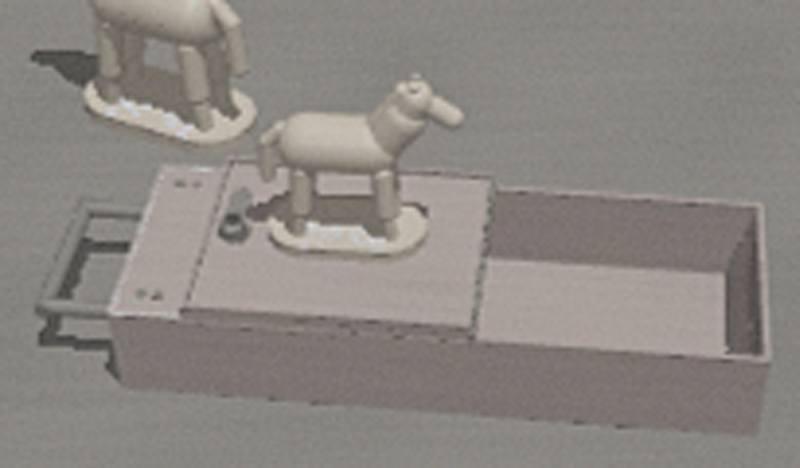

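View pics/c3.png

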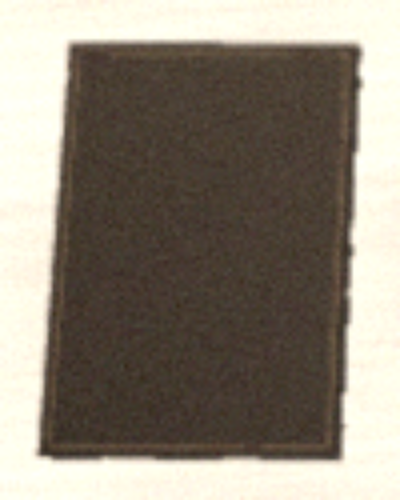

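```bash
python3 - <<'E'
import pickle
from h import *
F=pickle.load(open('F0.pkl','rb')); t,s=F['top'],F['scene']
T=lambda u,z:at_z(t,[190+u[0]/4.2-.4,165+u[1]/4.2-.4],z)[:2]
S=lambda u,z:at_z(s,[165+u[0]/3.9-.4,150+u[1]/3.9-.4],z)[:2]
c=[T(u,.06) for u in [(83,66),(63,280),(682,312),(683,98)]]
print('box',np.round(c,4).tolist(),'mean',np.mean(c,0)); d=(c[0]+c[1]-c[2]-c[3])/2;print(d,np.linalg.norm(d),np.arctan2(d[1],d[0]))
c=[S(u,.06) for u in [(767,360),(763,203),(160,168),(108,315)]]
print('boxS',np.round(c,4).tolist(),'mean',np.mean(c,0)); d=(c[0]+c[1]-c[2]-c[3])/2;print(d,np.linalg.norm(d),np.arctan2(d[1],d[0]))
print('handle T',T((757,140),.045),T((755,297),.045),'S',S((85,207),.045),S((42,308),.045))
print('barrel',T((430,174),.14),T((540,179),.14)); print('S',S((290,140),.132),S((390,145),.132))
print('plinth S',S((270,230),.074),S((427,228),.074), S((347,207),.074),S((350,252),.07))
P=lambda u:at_z(t,[80+u[0]/4-.4,160+u[1]/4-.4],.005)[:2]
c=[P(u) for u in [(70,44),(360,46),(340,457),(42,455)]];print('pad',np.round(c,4).tolist(),np.mean(c,0));d=(c[0]+c[1]-c[2]-c[3])/2;print(np.linalg.norm(d),np.arctan2(d[1],d[0]))
print(cv2.Rodrigues(r.get_obs()['orientation'])[0])
print('others',at_z(t,[365,293],.1),at_z(t,[434,176],.1))
E
```

```text
box [[0.5912, 0.1283], [0.4632, 0.1475], [0.4136, -0.2111], [0.5412, -0.2263]] mean [ 0.50227571 -0.04042526]
[0.04976329 0.35655624] 0.36001213867196136 1.4321256372463043
boxS [[0.5904, 0.1297], [0.4631, 0.1501], [0.4155, -0.2078], [0.542, -0.2241]] mean [ 0.50275015 -0.03804508]
[0.04797301 0.35587036] 0.35908930082115637 1.4367993770420324
handle T [ 0.51512854 -0.26995267] [ 0.42084003 -0.25731009] S [ 0.43237345 -0.25319091] [ 0.51936418 -0.26608263]
barrel [ 0.49149548 -0.06862297] [ 0.48348454 -0.12916601]
S [ 0.48304704 -0.12166407] [ 0.48977039 -0.06703024]
plinth S [ 0.49108416 -0.13672094] [ 0.49305332 -0.04782853] [ 0.4728777 -0.0933457] [ 0.5070948  -0.09145197]
pad [[0.6572, 0.4258], [0.6397, 0.2365], [0.3729, 0.2606], [0.3901, 0.4473]] [0.51499516 0.34255564]
0.26787864764820046 -0.08514533678983971
[[ 4.09625622e-06  4.28489546e-01  9.03546738e-01]
 [ 4.93927981e-05  9.03546737e-01 -4.28489546e-01]
 [-9.99999999e-01  4.63839046e-05 -1.74631387e-05]]
others [ 0.27951843 -0.22088401  0.1       ] [ 0.54472175 -0.42172804  0.1       ]
```

```bash
cat >> h.py <<'E'
def go(p,yang,pitch=0.0):
    """tool-frame shift (mm) and turn to reach TCP p with tool x down, tool y at world angle yang."""
    o=r.get_obs(); R0=cv2.Rodrigues(o['orientation'])[0]
    x=np.array([0,0,-1.]); y=np.array([np.cos(yang),np.sin(yang),0]); R1=np.stack([x,y,np.cross(x,y)],1)
    sh=R0.T@(np.array(p)-o['tcp_pos'])*1000; rv=cv2.Rodrigues(R0.T@R1)[0].ravel()
    print('shift',np.round(sh,1),'turn',np.round(rv,3))
def st():
    o=r.get_obs(); print(round(o['clock'],2),np.round(o['tcp_pos'],4),np.round(o['joints'],2),'F',np.round(o['contact_force'],2),'w',round(o['grip_width'],4))
E
python3 - <<'E'
from h import *
go([.4875,-.095,.225],-.126)
go([.4875,-.095,.111],-.126)
E
```

```text
shift [   6.3 -552.   481.2] turn [ 1.254 -0.    -0.   ]
shift [ 120.3 -552.   481.2] turn [ 1.254 -0.    -0.   ]
```

apply_moves(
  commands=[
    [85,0,-276,240,0.6,0,0],
    [85,0,-276,240,0.6,0,0],
    [85,0,-276,240,0.6,0,0],
    [85,0,-276,240,0.6,0,0],
    [85,0,-276,240,0.6,0,0],
    [85,0,-276,240,0.6,0,0],
    [85,0,-276,240,0.6,0,0],
    [85,0,-276,240,0.6,0,0],
    [85,6,-552,481,1.254,0,0],
    [85,6,-552,481,1.254,0,0],
    [85,6,-552,481,1.254,0,0],
    [85,6,-552,481,1.254,0,0],
    [85,6,-552,481,1.254,0,0],
    [85,6,-552,481,1.254,0,0],
    [85,6,-552,481,1.254,0,0],
    [85,6,-552,481,1.254,0,0],
    [85,6,-552,481,1.254,0,0],
  ],
)

```text
clock: 3.1
tcp_pos: [0.4879, -0.0977, 0.2256]
orientation: [1.305, 1.143, -1.305]
contact_force: [0.0, 1.0, -0.4]
grip_width: 0.085
```

```bash
python3 - <<'E'
from h import *
st()
go([.4875,-.095,.111],-.126)
f=grab_frame('scene'); save('s1',f); f=grab_frame('top'); save('t1',f)
print(px(pinpoint('horse_back','scene')[0]['point']))
a=cv2.imread('pics/s1.png')[80:270,165:370]; cv2.imwrite('pics/s1c.png',cv2.resize(a,None,fx=3,fy=3,interpolation=cv2.INTER_CUBIC))
E
```

```text
3.1 [ 0.4879 -0.0977  0.2256] [-0.47  0.21  0.63  2.01 -0.15  0.97  0.1 ] F [ 0.01  1.01 -0.43] w 0.085
shift [114.6  -0.9  -2.8] turn [-0.005  0.001 -0.001]
[ 94.024 225.918]
```

View pics/s1c.png

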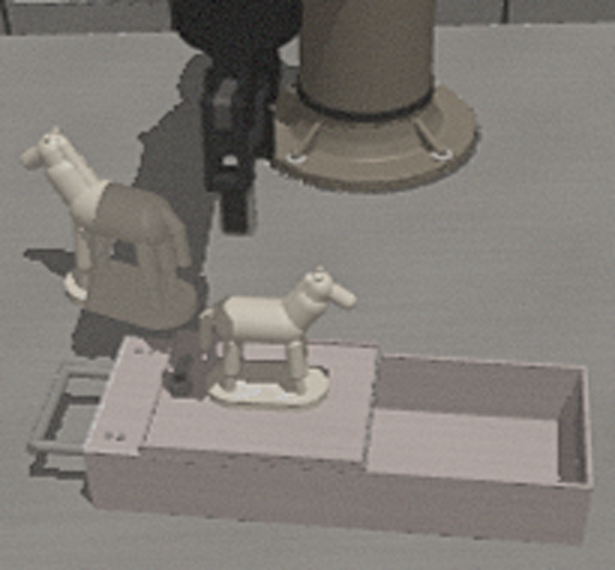

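apply_moves(
  commands=[
    [85,30,-1,-3,0,0,0],
    [85,60,-1,-3,0,0,0],
    [85,85,-1,-3,0,0,0],
    [85,105,-1,-3,0,0,0],
    [85,115,-1,-3,0,0,0],
    [85,115,-1,-3,0,0,0],
    [85,115,-1,-3,0,0,0],
  ],
)

```text
clock: 3.95
tcp_pos: [0.4872, -0.0912, 0.1109]
orientation: [1.301, 1.147, -1.3]
contact_force: [0.6, 0.3, -0.2]
grip_width: 0.085
```

```bash
python3 - <<'E'
from h import *
st()
f=grab_frame('scene'); save('s2',f)
a=cv2.imread('pics/s2.png')[80:270,165:370]; cv2.imwrite('pics/s2c.png',cv2.resize(a,None,fx=3,fy=3,interpolation=cv2.INTER_CUBIC))
E
```

```text
3.95 [ 0.4872 -0.0912  0.1109] [-0.39  0.39  0.55  2.11 -0.31  0.71  0.24] F [ 0.62  0.34 -0.24] w 0.085
```

View pics/s2c.png

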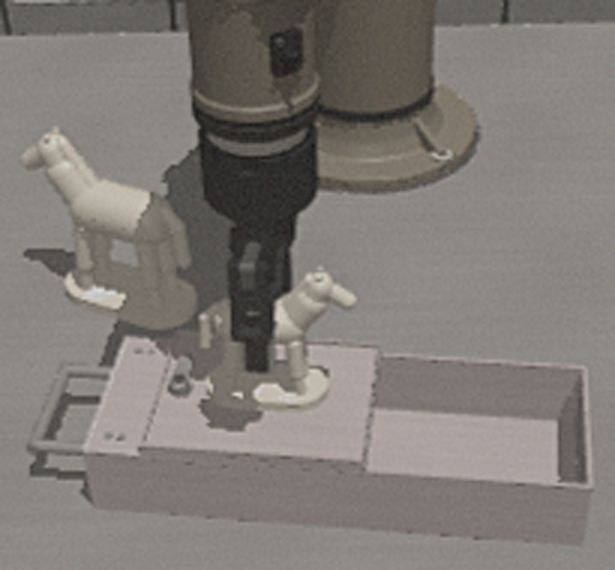

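apply_moves(
  commands=[
    [20,0,0,0,0,0,0],
    [20,0,0,0,0,0,0],
    [20,0,0,0,0,0,0],
    [20,0,0,0,0,0,0],
    [20,0,0,0,0,0,0],
    [20,0,0,0,0,0,0],
    [20,0,0,0,0,0,0],
    [20,0,0,0,0,0,0],
  ],
  force=35,
)

```text
clock: 4.8
tcp_pos: [0.487, -0.0919, 0.1107]
orientation: [1.302, 1.147, -1.301]
contact_force: [-1.2, 0.3, 5.6]
grip_width: 0.0337
```

apply_moves(
  commands=[
    [20,-5,0,0,0,0,0],
    [20,-15,0,0,0,0,0],
    [20,-30,0,0,0,0,0],
    [20,-50,0,0,0,0,0],
    [20,-70,0,0,0,0,0],
    [20,-90,0,0,0,0,0],
    [20,-90,0,0,0,0,0],
    [20,-90,0,0,0,0,0],
  ],
)

```text
clock: 5.6
tcp_pos: [0.4865, -0.0917, 0.2002]
orientation: [1.302, 1.147, -1.301]
contact_force: [-0.2, -0.2, -3.0]
grip_width: 0.0335
```

```bash
python3 - <<'E'
from h import *
st(); f=grab_frame('scene'); save('s3',f)
go([.597,.335,.20],-.126)
E
```

```text
5.6 [ 0.4865 -0.0917  0.2002] [-0.47  0.24  0.62  2.04 -0.18  0.91  0.12] F [-0.2  -0.15 -3.01] w 0.0335
shift [-4.000e-01  5.660e+01 -4.372e+02] turn [ 0.    -0.     0.001]
```

View pics/s3.png

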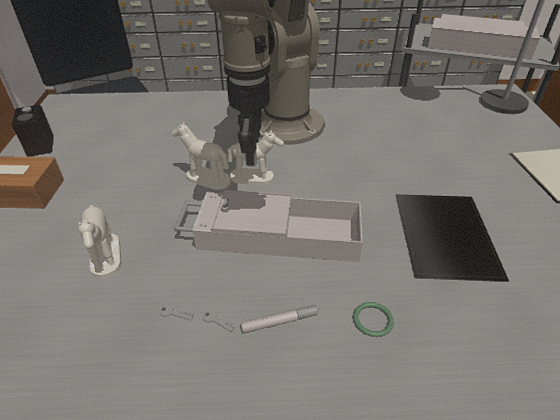

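apply_moves(
  commands=[
    [20,0,2,-15,0,0,0],
    [20,0,5,-40,0,0,0],
    [20,0,9,-70,0,0,0],
    [20,0,14,-105,0,0,0],
    [20,0,18,-140,0,0,0],
    [20,0,23,-175,0,0,0],
    [20,0,27,-210,0,0,0],
    [20,0,32,-245,0,0,0],
    [20,0,36,-280,0,0,0],
    [20,0,41,-315,0,0,0],
    [20,0,45,-350,0,0,0],
    [20,0,50,-385,0,0,0],
    [20,0,53,-410,0,0,0],
    [20,0,56,-428,0,0,0],
    [20,0,57,-437,0,0,0],
    [20,0,57,-437,0,0,0],
    [20,0,57,-437,0,0,0],
  ],
)

```text
clock: 7.35
tcp_pos: [0.5979, 0.3329, 0.1994]
orientation: [1.3, 1.146, -1.304]
contact_force: [-0.4, -1.0, -2.0]
grip_width: 0.0338
```

apply_moves(
  commands=[
    [20,15,0,0,0,0,0],
    [20,40,0,0,0,0,0],
    [20,70,0,0,0,0,0],
    [20,100,0,0,0,0,0],
    [20,120,0,0,0,0,0],
    [20,132,0,0,0,0,0],
    [20,138,0,0,0,0,0],
    [20,142,0,0,0,0,0],
    [20,144,0,0,0,0,0],
    [20,145,0,0,0,0,0],
    [20,145,0,0,0,0,0],
    [20,145,0,0,0,0,0],
  ],
)

```text
clock: 8.55
tcp_pos: [0.5985, 0.3348, 0.0559]
orientation: [1.302, 1.147, -1.301]
contact_force: [0.5, -1.0, -3.2]
grip_width: 0.0335
```

```bash
python3 - <<'E'
from h import *
st(); f=grab_frame('scene'); save('s4',f)
a=cv2.imread('pics/s4.png')[120:300,360:520]; cv2.imwrite('pics/s4c.png',cv2.resize(a,None,fx=3.3,fy=3.3,interpolation=cv2.INTER_CUBIC))
E
```

```text
8.55 [0.5985 0.3348 0.0559] [-0.87  0.72  0.4   1.67 -0.35  0.82 -0.45] F [ 0.46 -1.04 -3.22] w 0.0335
```

View pics/s4c.png

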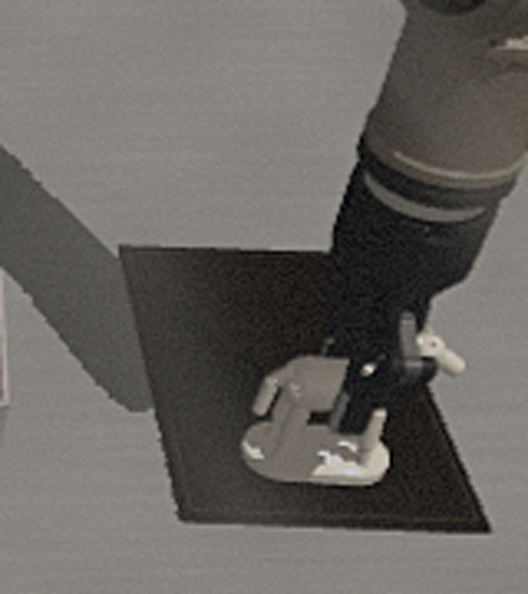

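apply_moves(
  commands=[
    [20,2,0,0,0,0,0],
    [20,3,0,0,0,0,0],
    [20,4,0,0,0,0,0],
    [20,5,0,0,0,0,0],
    [20,5,0,0,0,0,0],
  ],
)

```text
clock: 9.1
tcp_pos: [0.598, 0.3344, 0.05]
orientation: [1.301, 1.147, -1.302]
contact_force: [0.4, -0.4, -1.6]
grip_width: 0.0335
```

apply_moves(
  commands=[
    [20,0.5,0,0,0,0,0],
    [20,1,0,0,0,0,0],
    [20,1,0,0,0,0,0],
  ],
)

```text
clock: 9.4
tcp_pos: [0.5983, 0.3345, 0.0498]
orientation: [1.302, 1.147, -1.301]
contact_force: [-0.2, -1.8, 2.9]
grip_width: 0.0336
```

apply_moves(
  commands=[
    [36,0,0,0,0,0,0],
    [38,0,0,0,0,0,0],
    [42,0,0,0,0,0,0],
    [50,0,0,0,0,0,0],
    [65,0,0,0,0,0,0],
    [85,0,0,0,0,0,0],
    [85,0,0,0,0,0,0],
    [85,0,0,0,0,0,0],
    [85,0,0,0,0,0,0],
  ],
)

```text
clock: 10.3
tcp_pos: [0.5982, 0.3345, 0.0493]
orientation: [1.301, 1.147, -1.301]
contact_force: [0.0, -0.8, -0.8]
grip_width: 0.085
```

```bash
python3 - <<'E'
from h import *
st(); f=grab_frame('scene'); save('s5',f)
a=cv2.imread('pics/s5.png')[120:300,360:520]; cv2.imwrite('pics/s5c.png',cv2.resize(a,None,fx=3.3,fy=3.3,interpolation=cv2.INTER_CUBIC))
E
```

```text
10.3 [0.5982 0.3345 0.0493] [-0.87  0.72  0.39  1.68 -0.36  0.81 -0.44] F [ 0.   -0.79 -0.82] w 0.085
```

View pics/s5c.png

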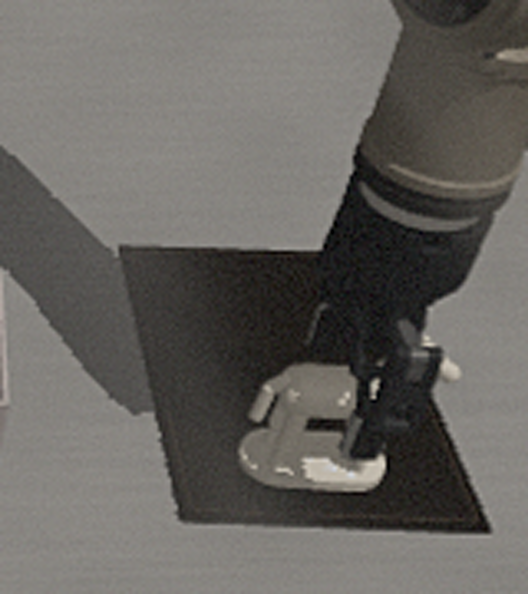

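apply_moves(
  commands=[
    [85,-20,0,0,0,0,0],
    [85,-50,0,0,0,0,0],
    [85,-90,0,0,0,0,0],
    [85,-130,0,0,0,0,0],
    [85,-170,0,0,0,0,0],
    [85,-170,0,0,0,0,0],
  ],
)

```text
clock: 10.95
tcp_pos: [0.6015, 0.3356, 0.2261]
orientation: [1.311, 1.145, -1.292]
contact_force: [1.3, -0.2, 0.5]
grip_width: 0.0847
```

```bash
python3 - <<'E'
from h import *
st(); f=grab_frame('scene'); save('s6',f);save('t6',grab_frame('top'))
go([.472,-.262,.16],1.434)
E
```

```text
10.95 [0.6015 0.3356 0.2261] [-0.92  0.53  0.48  1.56 -0.27  1.1  -0.51] F [ 1.3  -0.24  0.52] w 0.0847
shift [ 59.3 -50.6 608. ] turn [-1.56  -0.    -0.002]
```

View pics/s6.png

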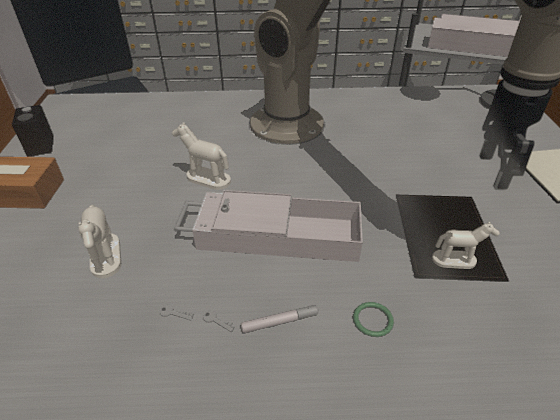

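apply_moves(
  commands=[
    [60,-5,-10,40,0,0,0],
    [50,0,-14,85,-0.1,0,0],
    [40,0,-18,130,-0.22,0,0],
    [30,0,-20,175,-0.34,0,0],
    [30,0,-24,220,-0.46,0,0],
    [30,0,-27,265,-0.58,0,0],
    [30,0,-31,310,-0.7,0,0],
    [30,0,-34,355,-0.82,0,0],
    [30,0,-37,400,-0.94,0,0],
    [30,0,-41,445,-1.06,0,0],
    [30,0,-44,490,-1.18,0,0],
    [30,0,-47,535,-1.3,0,0],
    [30,0,-49,575,-1.44,0,0],
    [30,0,-51,600,-1.56,0,0],
    [30,10,-51,608,-1.56,0,0],
    [30,30,-51,608,-1.56,0,0],
    [30,59,-51,608,-1.56,0,0],
    [30,59,-51,608,-1.56,0,0],
    [30,59,-51,608,-1.56,0,0],
  ],
)

```text
clock: 12.95
tcp_pos: [0.4707, -0.2609, 0.1593]
orientation: [0.109, 1.571, -0.107]
contact_force: [0.9, -0.4, 0.4]
grip_width: 0.03
```

```bash
python3 - <<'E'
from h import *
st(); f=grab_frame('scene'); save('s7',f);t=grab_frame('top');save('t7',t)
go([.472,-.262,.021],1.434)
for n in ['s','t']:
  a=cv2.imread(f'pics/{n}7.png'); a=a[80:260,120:330] if n=='s' else a[150:260,260:400]
  cv2.imwrite(f'pics/{n}7c.png',cv2.resize(a,None,fx=3.5 if n=='s' else 5,fy=3.5 if n=='s' else 5,interpolation=cv2.INTER_CUBIC))
E
```

```text
12.95 [ 0.4707 -0.2609  0.1593] [ 0.06  0.36  0.41  1.97 -0.18  0.85  2.  ] F [ 0.86 -0.38  0.38] w 0.03
shift [ 1.399e+02 -1.000e-01  1.000e-01] turn [-0.     0.001  0.   ]
```

View pics/s7c.png

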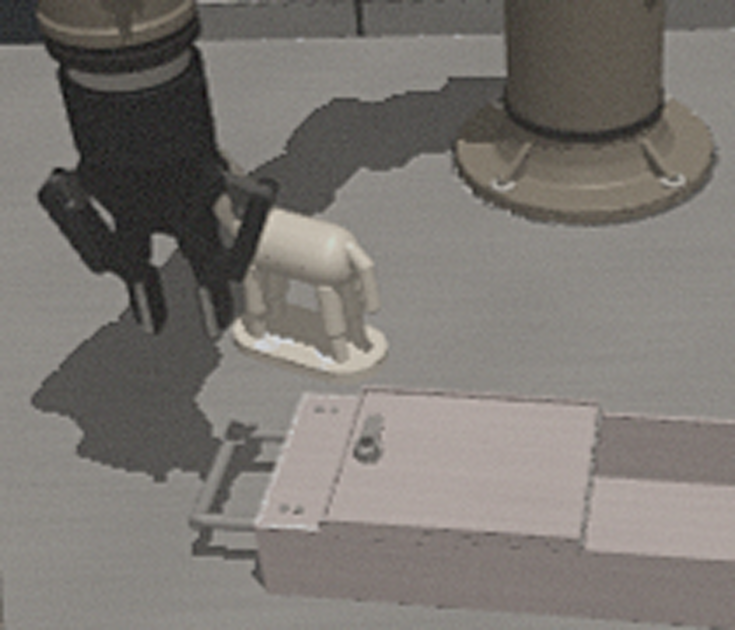

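View pics/t7c.png

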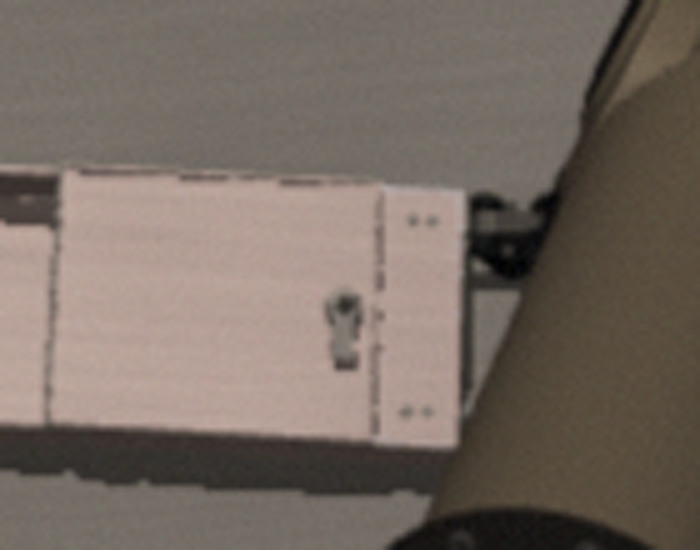

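apply_moves(
  commands=[
    [26,30,-2,0,0,0,0],
    [26,60,-2,0,0,0,0],
    [26,90,-2,0,0,0,0],
    [26,105,-2,0,0,0,0],
    [26,115,-2,0,0,0,0],
    [26,122,-2,0,0,0,0],
    [26,122,-2,0,0,0,0],
  ],
)

```text
clock: 13.75
tcp_pos: [0.4712, -0.2642, 0.0384]
orientation: [0.107, 1.568, -0.107]
contact_force: [-0.0, -0.1, 0.2]
grip_width: 0.0262
```

```bash
python3 - <<'E'
from h import *
st(); f=grab_frame('scene'); save('s8',f)
a=cv2.imread(f'pics/s8.png')[120:260,140:300]
cv2.imwrite(f'pics/s8c.png',cv2.resize(a,None,fx=4,fy=4,interpolation=cv2.INTER_CUBIC))
E
```

```text
13.75 [ 0.4712 -0.2642  0.0384] [ 0.14  0.55  0.32  2.04 -0.3   0.6   2.1 ] F [-0.01 -0.1   0.18] w 0.0262
```

View pics/s8c.png

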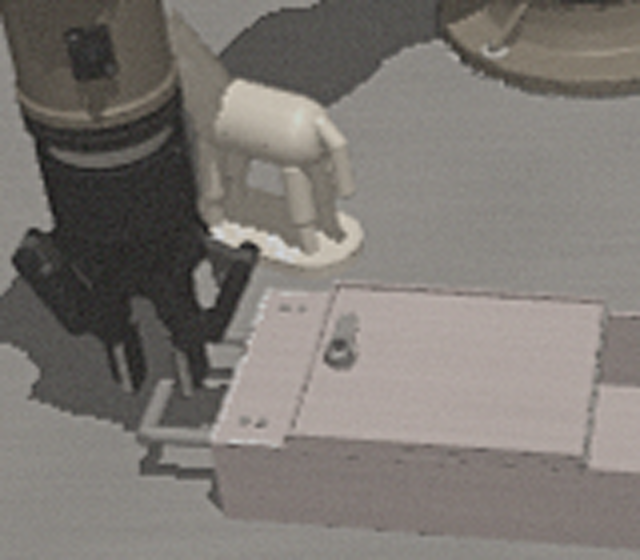

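apply_moves(
  commands=[
    [26,6,0,0,0,0,0],
    [26,11,0,0,0,0,0],
    [26,15,0,0,0,0,0],
    [26,17,0,0,0,0,0],
    [26,17,0,0,0,0,0],
  ],
)

```text
clock: 14.3
tcp_pos: [0.4707, -0.2641, 0.0209]
orientation: [0.108, 1.569, -0.107]
contact_force: [0.2, 0.1, -0.6]
grip_width: 0.0256
```

apply_moves(
  commands=[
    [4,0,0,0,0,0,0],
    [4,0,0,0,0,0,0],
    [4,0,0,0,0,0,0],
    [4,0,0,0,0,0,0],
    [4,0,0,0,0,0,0],
    [4,0,0,0,0,0,0],
  ],
  force=45,
)

```text
clock: 14.9
tcp_pos: [0.4709, -0.2639, 0.0214]
orientation: [0.108, 1.568, -0.107]
contact_force: [-0.6, 2.7, 2.2]
grip_width: 0.0081
```

```bash
python3 - <<'E'
from h import *
st(); f=grab_frame('scene'); save('s9',f)
a=cv2.imread(f'pics/s9.png')[120:260,140:300]
cv2.imwrite(f'pics/s9c.png',cv2.resize(a,None,fx=4,fy=4,interpolation=cv2.INTER_CUBIC))
E
```

```text
14.9 [ 0.4709 -0.2639  0.0214] [ 0.16  0.57  0.31  2.04 -0.31  0.57  2.11] F [-0.56  2.74  2.16] w 0.0081
```

View pics/s9c.png

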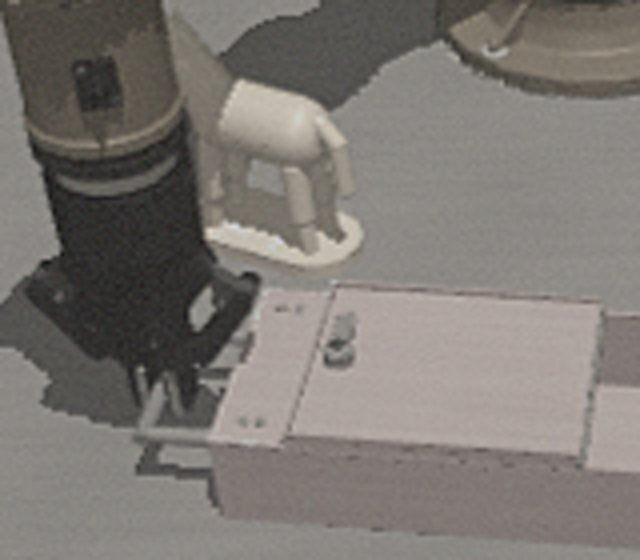

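apply_moves(
  commands=[
    [4,-4,0.3,0,0,0,0],
    [4,-10,1,0,0,0,0],
    [4,-20,2.5,0,0,0,0],
    [4,-30,4,0,0,0,0],
    [4,-40,6,0,0,0,0],
    [4,-50,8,0,0,0,0],
    [4,-60,10.5,0,0,0,0],
    [4,-60,10.5,0,0,0,0],
  ],
)

```text
clock: 15.75
tcp_pos: [0.4733, -0.2539, 0.0829]
orientation: [0.107, 1.566, -0.107]
contact_force: [0.5, 0.2, -6.0]
grip_width: 0.0083
```

```bash
python3 - <<'E'
from h import *
st(); f=grab_frame('scene'); save('s10',f)
a=cv2.imread(f'pics/s10.png')[100:280,140:400]
cv2.imwrite(f'pics/s10c.png',cv2.resize(a,None,fx=3,fy=3,interpolation=cv2.INTER_CUBIC))
E
```

```text
15.75 [ 0.4733 -0.2539  0.0829] [ 0.09  0.47  0.36  2.03 -0.26  0.68  2.05] F [ 0.51  0.18 -6.04] w 0.0083
```

View pics/s10c.png

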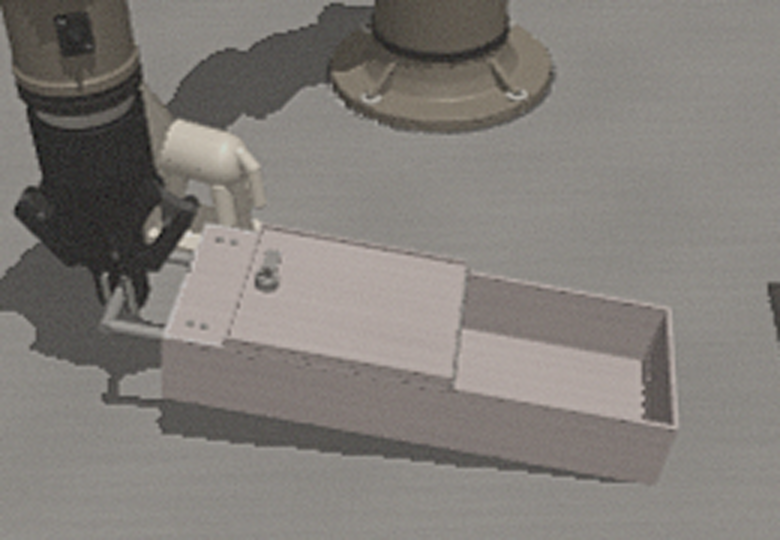

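Tipping works, about 0.15 rad; no watch box yet. Continue to about 0.27.

apply_moves(
  commands=[
    [4,-6,1.5,0,0,0,0],
    [4,-12,3.5,0,0,0,0],
    [4,-18,5,0,0,0,0],
    [4,-24,7,0,0,0,0],
    [4,-30,9,0,0,0,0],
    [4,-36,11,0,0,0,0],
    [4,-42,13.5,0,0,0,0],
    [4,-47,15,0,0,0,0],
    [4,-47,15,0,0,0,0],
    [4,-47,15,0,0,0,0],
    [4,-47,15,0,0,0,0],
  ],
)

```text
clock: 16.9
tcp_pos: [0.4743, -0.2389, 0.1281]
orientation: [0.108, 1.568, -0.107]
contact_force: [-0.3, -3.0, -4.6]
grip_width: 0.0083
```

```bash
python3 - <<'E'
from h import *
st(); f=grab_frame('scene'); save('s11',f)
a=cv2.imread(f'pics/s11.png')[100:280,140:400]
cv2.imwrite(f'pics/s11c.png',cv2.resize(a,None,fx=3,fy=3,interpolation=cv2.INTER_CUBIC))
E
```

```text
16.9 [ 0.4743 -0.2389  0.1281] [ 0.03  0.39  0.4   2.02 -0.21  0.78  1.99] F [-0.35 -3.   -4.59] w 0.0083
```

View pics/s11c.png

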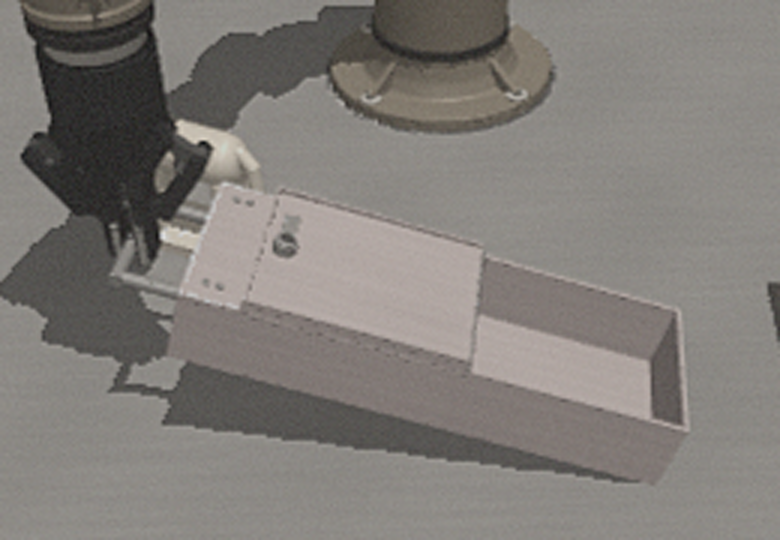

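apply_moves(
  commands=[
    [4,-5,2,0,0,0,0],
    [4,-10,4,0,0,0,0],
    [4,-15,6,0,0,0,0],
    [4,-15,6,0,0,0,0],
    [4,-15,6,0,0,0,0],
    [4,-15,6,0,0,0,0],
    [4,-15,6,0,0,0,0],
  ],
)

```text
clock: 17.65
tcp_pos: [0.4751, -0.2329, 0.1431]
orientation: [0.108, 1.568, -0.107]
contact_force: [-0.8, -0.8, -6.8]
grip_width: 0.0084
```

```bash
python3 - <<'E'
from h import *
st(); f=grab_frame('scene'); save('s12',f)
a=cv2.imread(f'pics/s12.png')[100:280,140:400]
cv2.imwrite(f'pics/s12c.png',cv2.resize(a,None,fx=3,fy=3,interpolation=cv2.INTER_CUBIC))
E
```

```text
17.65 [ 0.4751 -0.2329  0.1431] [ 0.01  0.36  0.4   2.01 -0.2   0.81  1.96] F [-0.82 -0.81 -6.82] w 0.0084
```

View pics/s12c.png

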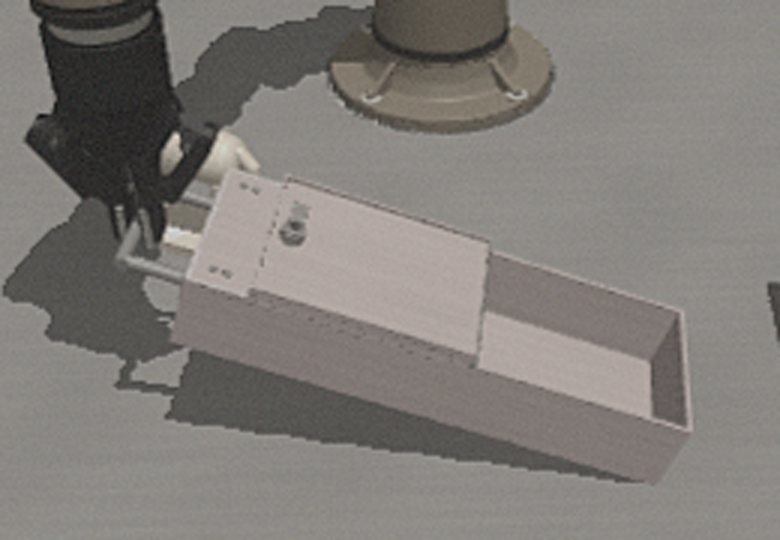

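apply_moves(
  commands=[
    [4,-5,2,0,0,0,0],
    [4,-10,4,0,0,0,0],
    [4,-15,6.5,0,0,0,0],
    [4,-15,6.5,0,0,0,0],
    [4,-15,6.5,0,0,0,0],
    [4,-15,6.5,0,0,0,0],
    [4,-15,6.5,0,0,0,0],
  ],
)

```text
clock: 18.4
tcp_pos: [0.476, -0.2264, 0.1581]
orientation: [0.108, 1.568, -0.107]
contact_force: [0.6, 2.4, -5.7]
grip_width: 0.0081
```

```bash
python3 - <<'E'
from h import *
st(); f=grab_frame('scene'); save('s13',f)
a=cv2.imread(f'pics/s13.png')[100:280,140:400]
cv2.imwrite(f'pics/s13c.png',cv2.resize(a,None,fx=3,fy=3,interpolation=cv2.INTER_CUBIC))
E
```

```text
18.4 [ 0.476  -0.2264  0.1581] [-0.01  0.34  0.41  2.   -0.18  0.84  1.94] F [ 0.65  2.36 -5.68] w 0.0081
```

View pics/s13c.png

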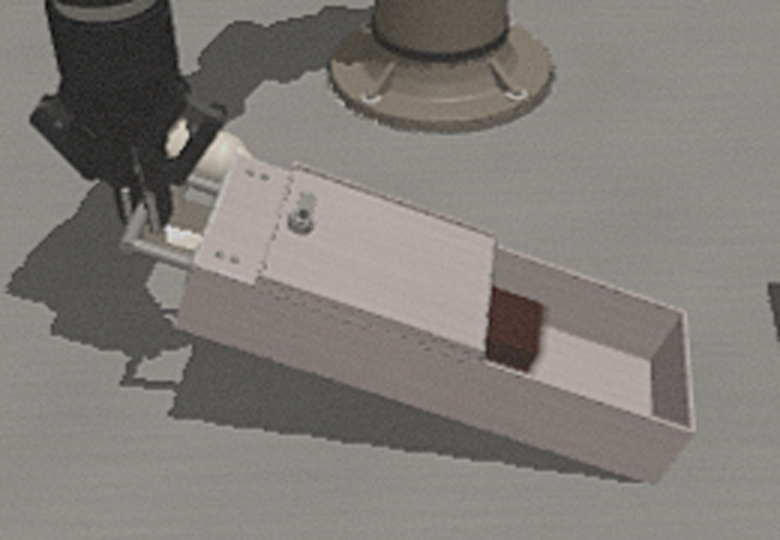

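The watch box is emerging at (515,330); it's in motion. Hold and look.

apply_moves(
  commands=[
    [4,0,0,0,0,0,0],
    [4,0,0,0,0,0,0],
    [4,0,0,0,0,0,0],
    [4,0,0,0,0,0,0],
    [4,0,0,0,0,0,0],
    [4,0,0,0,0,0,0],
    [4,0,0,0,0,0,0],
    [4,0,0,0,0,0,0],
  ],
)

```text
clock: 19.25
tcp_pos: [0.476, -0.2265, 0.1583]
orientation: [0.107, 1.568, -0.107]
contact_force: [0.5, 3.5, -5.6]
grip_width: 0.0079
```

```bash
python3 - <<'E'
from h import *
st(); f=grab_frame('scene'); save('s14',f)
a=cv2.imread(f'pics/s14.png')[100:280,140:400]
cv2.imwrite(f'pics/s14c.png',cv2.resize(a,None,fx=3,fy=3,interpolation=cv2.INTER_CUBIC))
E
```

```text
19.25 [ 0.476  -0.2265  0.1583] [-0.01  0.34  0.41  2.   -0.18  0.84  1.94] F [ 0.49  3.47 -5.57] w 0.0079
```

View pics/s14c.png

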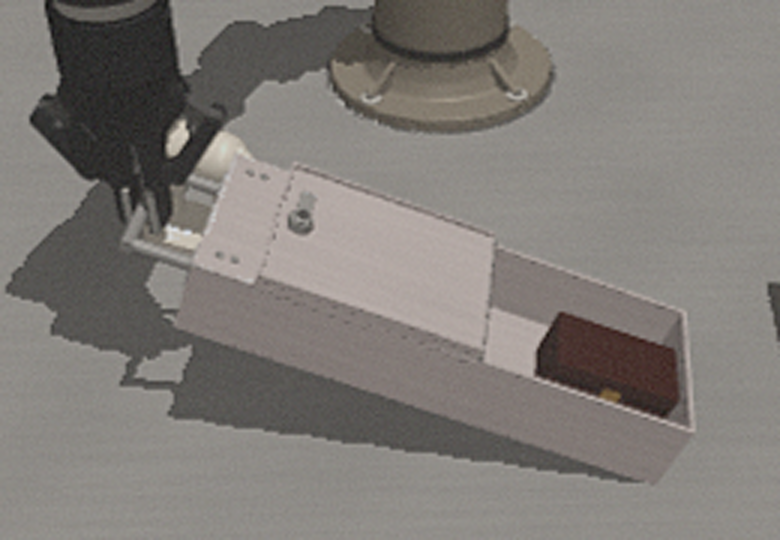

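apply_moves(
  commands=[
    [4,5,-2,0,0,0,0],
    [4,12,-5,0,0,0,0],
    [4,19,-8,0,0,0,0],
    [4,28,-11.5,0,0,0,0],
    [4,38,-15,0,0,0,0],
    [4,47,-18.5,0,0,0,0],
    [4,57,-22,0,0,0,0],
    [4,67,-25,0,0,0,0],
    [4,77,-27.5,0,0,0,0],
    [4,87,-29.7,0,0,0,0],
    [4,97,-31.7,0,0,0,0],
    [4,107,-33.5,0,0,0,0],
    [4,115,-35,0,0,0,0],
    [4,122,-36,0,0,0,0],
    [4,127,-36.7,0,0,0,0],
    [4,131,-37,0,0,0,0],
    [4,133,-37.5,0,0,0,0],
    [4,133,-37.5,0,0,0,0],
  ],
)

```text
clock: 21.1
tcp_pos: [0.4709, -0.2637, 0.0251]
orientation: [0.107, 1.568, -0.107]
contact_force: [-0.1, -1.5, -3.8]
grip_width: 0.0082
```

apply_moves(
  commands=[
    [4,1,0,0,0,0,0],
    [4,2,0,0,0,0,0],
    [4,3,0,0,0,0,0],
    [4,3.5,0,0,0,0,0],
    [4,4,0,0,0,0,0],
    [4,4,0,0,0,0,0],
    [4,4,0,0,0,0,0],
  ],
)

```text
clock: 21.8
tcp_pos: [0.4712, -0.2638, 0.0238]
orientation: [0.109, 1.567, -0.107]
contact_force: [-7.6, 3.6, 24.8]
grip_width: 0.0082
```

```bash
python3 - <<'E'
from h import *
st(); f=grab_frame('scene'); save('s15',f)
a=cv2.imread(f'pics/s15.png')[100:280,140:400]
cv2.imwrite(f'pics/s15c.png',cv2.resize(a,None,fx=3,fy=3,interpolation=cv2.INTER_CUBIC))
E
```

```text
21.8 [ 0.4712 -0.2638  0.0238] [ 0.15  0.57  0.31  2.04 -0.31  0.57  2.12] F [-7.56  3.63 24.76] w 0.0082
```

View pics/s15c.png

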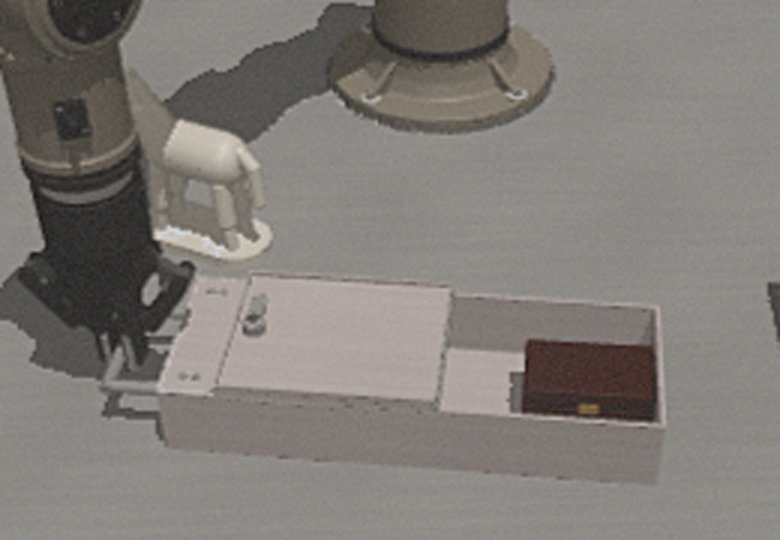

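apply_moves(
  commands=[
    [4,-1.5,0,0,0,0,0],
    [4,-2,0,0,0,0,0],
    [14,-2,0,0,0,0,0],
    [20,-2,0,0,0,0,0],
    [28,-2,0,0,0,0,0],
    [28,-2,0,0,0,0,0],
    [28,-2,0,0,0,0,0],
  ],
)

```text
clock: 22.55
tcp_pos: [0.471, -0.2637, 0.0232]
orientation: [0.107, 1.568, -0.107]
contact_force: [0.2, -0.7, -0.3]
grip_width: 0.0281
```

apply_moves(
  commands=[
    [28,-10,-1,0,0,0,0],
    [28,-30,-1,0,0,0,0],
    [28,-60,-1,0,0,0,0],
    [28,-100,-1,0,0,0,0],
    [28,-140,-1,0,0,0,0],
    [28,-170,-1,0,0,0,0],
    [28,-170,-1,0,0,0,0],
  ],
)

```text
clock: 23.25
tcp_pos: [0.4732, -0.2663, 0.1983]
orientation: [0.106, 1.56, -0.109]
contact_force: [0.5, -0.4, -0.1]
grip_width: 0.0276
```

```bash
python3 - <<'E'
from h import *
st(); f=grab_frame('scene'); save('s16',f);t=grab_frame('top');save('t16',t)
print([(np.round(px(d['point'])).tolist(),round(d['confidence'],2)) for n in('top','scene') for d in pinpoint('watch_box',n)[:2]])
a=cv2.imread(f'pics/s16.png')[160:270,230:380]
cv2.imwrite(f'pics/s16c.png',cv2.resize(a,None,fx=5,fy=5,interpolation=cv2.INTER_CUBIC))
a=cv2.imread(f'pics/t16.png')[165:255,190:350]
cv2.imwrite(f'pics/t16c.png',cv2.resize(a,None,fx=5,fy=5,interpolation=cv2.INTER_CUBIC))
E
```

```text
23.25 [ 0.4732 -0.2663  0.1983] [ 0.04  0.31  0.44  1.94 -0.16  0.92  1.99] F [ 0.5  -0.37 -0.06] w 0.0276
[([228.0, 212.0], 0.62), ([336.0, 237.0], 0.84)]
```

View pics/s16c.png

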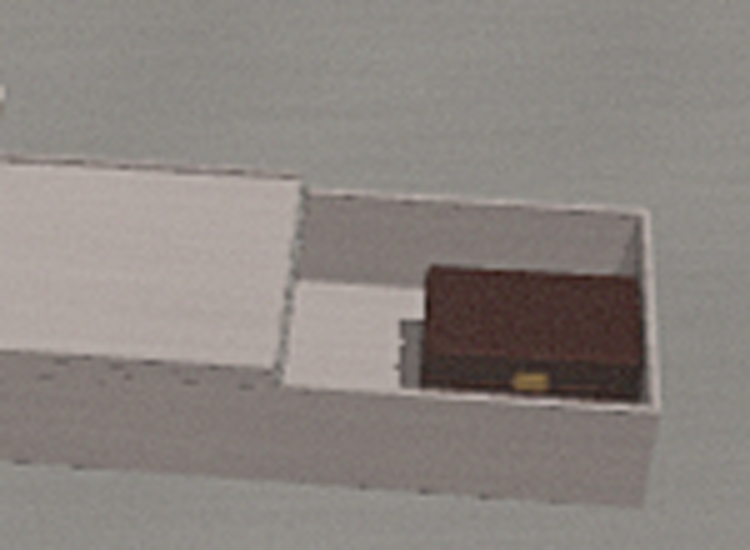

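View pics/t16c.png

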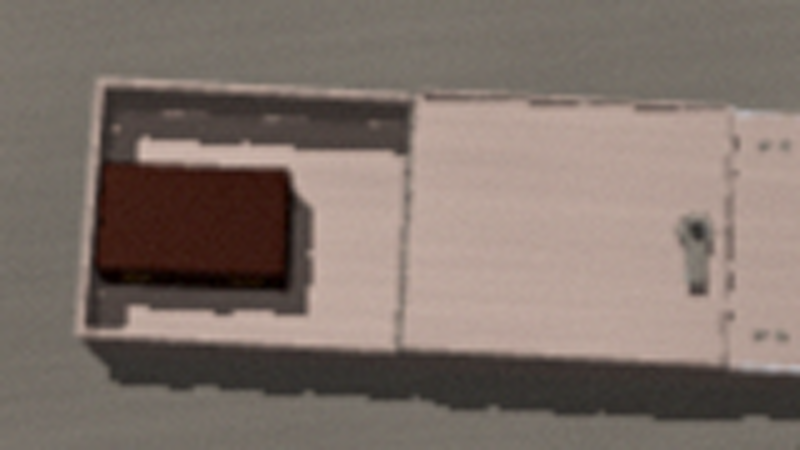

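```bash
python3 - <<'E'
import pickle
from h import *
F=pickle.load(open('F0.pkl','rb')); t,s=F['top'],F['scene']
T=lambda u,z:at_z(t,[190+u[0]/5-.4,165+u[1]/5-.4],z)[:2]
S=lambda u,z:at_z(s,[230+u[0]/5-.4,160+u[1]/5-.4],z)[:2]
def rep(n,c):
    m=np.mean(c,0); d=(c[0]+c[3]-c[1]-c[2])/2; e=(c[0]+c[1]-c[2]-c[3])/2
    print(n,np.round(m,4),'len',np.linalg.norm(d),np.linalg.norm(e),'ang',np.arctan2(d[1],d[0]),np.arctan2(e[1],e[0])+1.5708)
rep('T',[T(u,.05) for u in [(105,165),(288,170),(288,272),(97,267)]])
rep('S',[S(u,.05) for u in [(645,358),(422,352),(427,267),(642,275)]])
print('box front T',T((100,78),.06),T((80,338),.06),'S',S((657,408),.06),S((648,211),.06))
print('watch origin', at_z(t,[228,212],0.004),at_z(s,[336,237],.004))
st()
for m in ([.522,.092],): go([*m,.20],1.434-np.pi/2)
E
```

```text
T [0.5178 0.0859] len 0.09347918693105688 0.05200965226937029 ang 1.4583815704515317 1.46653063818149
S [0.5181 0.0886] len 0.09611220559668983 0.05434926814010355 ang 1.4828683014304709 1.429342020505842
box front T [0.59140349 0.1276432 ] [0.4606319 0.1451353] S [0.58833291 0.1294979 ] [0.46352065 0.14762713]
watch origin [0.51787063 0.09130314 0.004     ] [0.51904664 0.09151566 0.004     ]
23.45 [ 0.47   -0.2643  0.1925] [ 0.04  0.31  0.44  1.94 -0.16  0.92  1.99] F [ 0.15  0.32 -0.2 ] w 0.0282
shift [ -7.4 360.    2.9] turn [ 1.571e+00 -2.000e-03  1.000e-03]
```

apply_moves(
  commands=[
    [28,0,15,0,0,0,0],
    [40,0,45,0,0.12,0,0],
    [50,0,85,0,0.26,0,0],
    [60,0,125,0,0.4,0,0],
    [72,0,165,0,0.54,0,0],
    [72,0,205,0,0.68,0,0],
    [72,0,245,0,0.82,0,0],
    [72,0,285,0,0.96,0,0],
    [72,0,315,0,1.1,0,0],
    [72,0,338,0,1.24,0,0],
    [72,0,350,0,1.38,0,0],
    [72,10,356,0,1.5,0,0],
    [72,25,356,0,1.55,0,0],
    [72,42,356,0,1.55,0,0],
    [72,42,356,0,1.55,0,0],
    [72,42,356,0,1.55,0,0],
  ],
)

```text
clock: 25.05
tcp_pos: [0.5187, 0.0875, 0.1506]
orientation: [1.292, 1.152, -1.296]
contact_force: [1.0, 0.2, -0.5]
grip_width: 0.0719
```

```bash
python3 - <<'E'
from h import *
st(); f=grab_frame('scene'); save('s17',f)
go([.518,.088,.013],-.116)
a=cv2.imread(f'pics/s17.png')[100:270,230:380]
cv2.imwrite(f'pics/s17c.png',cv2.resize(a,None,fx=4,fy=4,interpolation=cv2.INTER_CUBIC))
E
```

```text
25.05 [0.5187 0.0875 0.1506] [-0.74  0.37  0.56  2.02 -0.27  0.83 -0.14] F [ 0.95  0.18 -0.47] w 0.0719
shift [138.2  -1.3  -0.3] turn [-0.     0.001  0.001]
```

View pics/s17c.png

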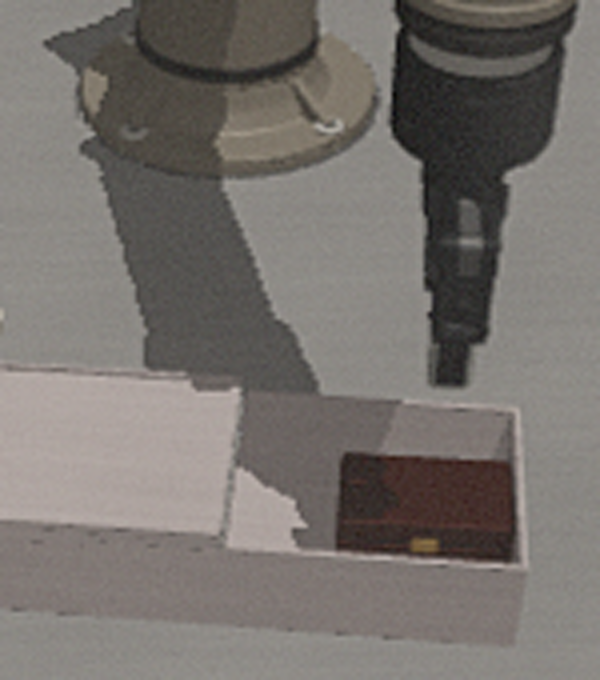

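apply_moves(
  commands=[
    [72,25,-1,0,0,0,0],
    [72,50,-1,0,0,0,0],
    [72,75,-1,0,0,0,0],
    [72,90,-1,0,0,0,0],
    [72,95,-1,0,0,0,0],
    [72,100,-1,0,0,0,0],
    [72,105,-1,0,0,0,0],
  ],
)

```text
clock: 25.8
tcp_pos: [0.5193, 0.0882, 0.0469]
orientation: [1.296, 1.151, -1.293]
contact_force: [0.2, -0.4, 0.3]
grip_width: 0.0717
```

```bash
python3 - <<'E'
from h import *
st(); f=grab_frame('scene'); save('s18',f); f=grab_frame('top'); save('t18',f)
a=cv2.imread(f'pics/s18.png')[100:270,230:380]
cv2.imwrite(f'pics/s18c.png',cv2.resize(a,None,fx=4,fy=4,interpolation=cv2.INTER_CUBIC))
E
```

```text
25.8 [0.5193 0.0882 0.0469] [-0.64  0.54  0.46  2.07 -0.4   0.61 -0.03] F [ 0.23 -0.38  0.27] w 0.0717
```

View pics/s18c.png

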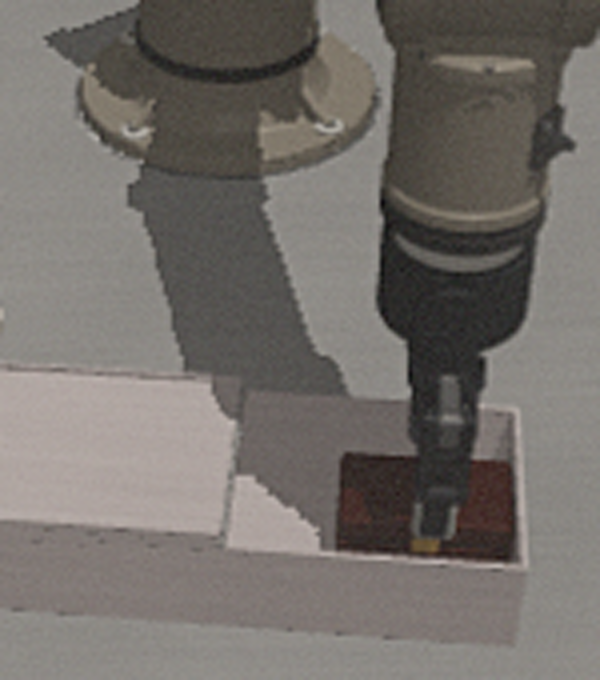

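Fingers straddle the watch box mid-length (pixel ~(435,520)), no contact. Go down and grip.

apply_moves(
  commands=[
    [72,8,-1,0,0,0,0],
    [72,16,-1,0,0,0,0],
    [72,24,-1,0,0,0,0],
    [72,30,-1,0,0,0,0],
    [72,33,-1,0,0,0,0],
    [72,33,-1,0,0,0,0],
  ],
)

```text
clock: 26.5
tcp_pos: [0.5171, 0.088, 0.0127]
orientation: [1.294, 1.152, -1.295]
contact_force: [-0.1, 0.4, 0.1]
grip_width: 0.072
```

apply_moves(
  commands=[
    [60,0,0,0,0,0,0],
    [50,0,0,0,0,0,0],
    [45,0,0,0,0,0,0],
    [45,0,0,0,0,0,0],
    [45,0,0,0,0,0,0],
    [45,0,0,0,0,0,0],
  ],
  force=40,
)

```text
clock: 27.1
tcp_pos: [0.5176, 0.0881, 0.0136]
orientation: [1.295, 1.152, -1.294]
contact_force: [-0.4, -0.1, 3.8]
grip_width: 0.0557
```

apply_moves(
  commands=[
    [45,-4,0,0,0,0,0],
    [45,-12,0,0,0,0,0],
    [45,-24,0,0,0,0,0],
    [45,-40,0,0,0,0,0],
    [45,-60,0,0,0,0,0],
    [45,-80,0,0,0,0,0],
    [45,-100,0,0,0,0,0],
    [45,-120,0,0,0,0,0],
    [45,-120,0,0,0,0,0],
    [45,-120,0,0,0,0,0],
  ],
)

```text
clock: 28.1
tcp_pos: [0.5172, 0.0885, 0.1335]
orientation: [1.295, 1.152, -1.293]
contact_force: [-1.0, -0.2, -3.3]
grip_width: 0.0554
```

```bash
python3 - <<'E'
from h import *
st(); f=grab_frame('scene'); save('s19',f); t=grab_frame('top'); save('t19',t)
go([.44,.35,.134],-.116)
p=pinpoint('horse','scene'); print([(np.round(px(d['point'])),at_z(f,px(d['point']),.005)) for d in p])
E
```

```text
28.1 [0.5172 0.0885 0.1335] [-0.73  0.4   0.56  2.03 -0.29  0.79 -0.12] F [-1.01 -0.16 -3.28] w 0.0554
shift [  -1.5 -106.2 -251.2] turn [0.    0.001 0.002]
[(array([109., 255.]), array([ 0.55398924, -0.41182303,  0.005     ])), (array([209., 180.]), array([ 0.29403962, -0.2166467 ,  0.005     ])), (array([455., 259.]), array([0.59721885, 0.33769963, 0.005     ]))]
```

View pics/s19.png

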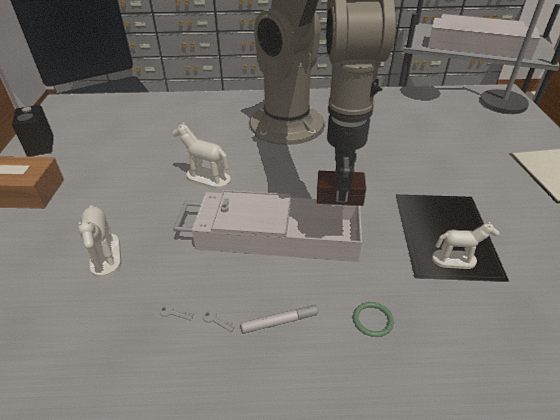

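View pics/t19.png

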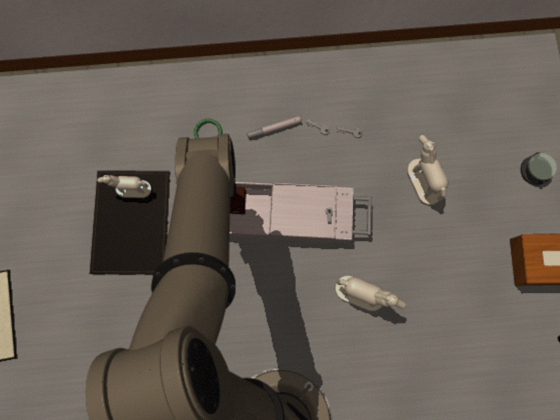

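apply_moves(
  commands=[
    [45,0,-6,-15,0,0,0],
    [45,0,-17,-40,0,0,0],
    [45,0,-30,-70,0,0,0],
    [45,0,-42,-100,0,0,0],
    [45,0,-55,-130,0,0,0],
    [45,0,-68,-160,0,0,0],
    [45,0,-80,-190,0,0,0],
    [45,0,-91,-215,0,0,0],
    [45,0,-100,-237,0,0,0],
    [45,0,-106,-251,0,0,0],
    [45,0,-106,-251,0,0,0],
    [45,20,-106,-251,0,0,0],
    [45,45,-106,-251,0,0,0],
    [45,70,-106,-251,0,0,0],
    [45,90,-106,-251,0,0,0],
    [45,103,-106,-251,0,0,0],
    [45,111,-106,-251,0,0,0],
    [45,115,-106,-251,0,0,0],
    [45,115,-106,-251,0,0,0],
    [45,115,-106,-251,0,0,0],
  ],
)

```text
clock: 30.25
tcp_pos: [0.4417, 0.35, 0.019]
orientation: [1.295, 1.152, -1.293]
contact_force: [-0.6, 0.5, -3.6]
grip_width: 0.0554
```

```bash
python3 - <<'E'
from h import *
st(); f=grab_frame('scene'); save('s20',f)
a=cv2.imread('pics/s20.png')[120:300,360:520]; cv2.imwrite('pics/s20c.png',cv2.resize(a,None,fx=3.3,fy=3.3,interpolation=cv2.INTER_CUBIC))
E
```

```text
30.25 [0.4417 0.35   0.019 ] [-1.09  0.62  0.4   1.99 -0.41  0.6  -0.53] F [-0.56  0.51 -3.6 ] w 0.0554
```

View pics/s20c.png

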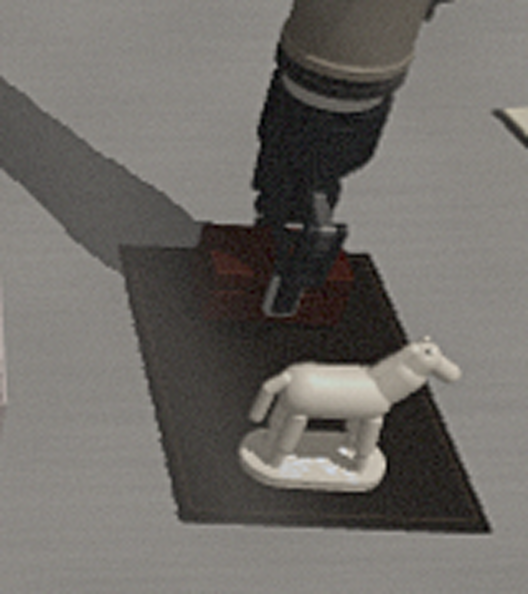

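apply_moves(
  commands=[
    [45,1.5,0,0,0,0,0],
    [45,2.5,0,0,0,0,0],
    [45,3.5,0,0,0,0,0],
    [45,4,0,0,0,0,0],
    [45,4,0,0,0,0,0],
  ],
)

```text
clock: 30.8
tcp_pos: [0.4411, 0.3499, 0.0146]
orientation: [1.294, 1.152, -1.294]
contact_force: [-1.4, -2.2, 1.9]
grip_width: 0.0553
```

apply_moves(
  commands=[
    [57,0,0,0,0,0,0],
    [59,0,0,0,0,0,0],
    [63,0,0,0,0,0,0],
    [70,0,0,0,0,0,0],
    [78,0,0,0,0,0,0],
    [78,0,0,0,0,0,0],
    [78,0,0,0,0,0,0],
  ],
)

```text
clock: 31.5
tcp_pos: [0.4412, 0.3498, 0.0143]
orientation: [1.294, 1.152, -1.294]
contact_force: [-0.9, 0.1, -0.3]
grip_width: 0.0783
```

apply_moves(
  commands=[
    [78,-6,0,0,0,0,0],
    [78,-18,0,0,0,0,0],
    [78,-35,0,0,0,0,0],
    [78,-60,0,0,0,0,0],
    [78,-100,0,0,0,0,0],
    [78,-140,0,0,0,0,0],
    [78,-180,0,0,0,0,0],
    [78,-180,0,0,0,0,0],
    [78,-180,0,0,0,0,0],
    [78,-180,0,0,0,0,0],
  ],
)

```text
clock: 32.5
tcp_pos: [0.4405, 0.3494, 0.1938]
orientation: [1.293, 1.152, -1.295]
contact_force: [-0.5, 0.3, -0.4]
grip_width: 0.0779
```

```bash
python3 - <<'E'
from h import *
st(); f=grab_frame('scene'); save('s21',f)
for l,z in (('watch_box',.005),('horse',.005),('deposit_box',0),('pad',0),('cigar_tube',0),('bangle',0),('key1',0)):
    print(l,[np.round(at_z(f,px(d['point']),z)[:2],3).tolist() for d in pinpoint(l,'scene')])
E
```

```text
32.5 [0.4405 0.3494 0.1938] [-1.22  0.37  0.56  1.9  -0.24  0.94 -0.67] F [-0.47  0.29 -0.37] w 0.0779
watch_box [[0.435, 0.356]]
horse [[0.299, -0.217], [0.602, 0.339], [0.561, -0.408]]
deposit_box [[0.509, -0.037], [0.739, -0.161]]
pad [[0.513, 0.343]]
cigar_tube [[0.73, -0.05]]
bangle [[0.517, 0.143], [0.74, 0.13], [0.534, 0.369]]
key1 [[0.709, -0.247], [0.729, -0.164]]
```

View pics/s21.png

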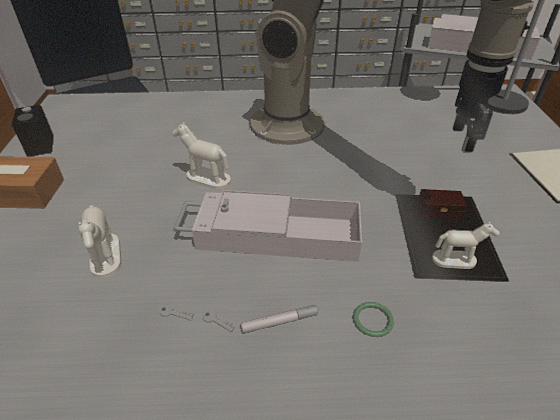

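Horse and watch box stand on the pad (around (455,260) and (443,203)), the deposit box is flat in place, and the bystanders are unchanged. Handing in.

```bash
python3 - <<'E'
from h import *
print(r.hand_in()); st()
E
```

```text
the job is handed in; nothing more can be done
None
the job is handed in; nothing more can be done
```

The job is done and handed in at about 32.5 s of the 72 s allowed. `hand_in` reports no verdict.

**What I did**
- I lifted the small horse off the lid and stood it upright on the far half of the pad.
- I raised the deposit box by its rear handle. At about 0.31 rad the watch box had not moved. It slid forward as I went to about 0.35 rad and ran to the front wall.
- I lowered the deposit box slowly until it lay flat, then gripped the watch box, set it on the near half of the pad and let go.

**Last checks, from the scene camera**

| Thing | Where it ended (x, y in m) | State |
|---|---|---|
| Horse | (0.60, 0.34) | upright on the pad |
| Watch box | (0.435, 0.356) | right way up on the pad |
| Deposit box | within about 10 mm of its start | flat on the counter |
| Keys, cigar tube, bangle | within about 10 mm of the first measurements, roughly the measuring error | undisturbed |

The arm was clear of everything, with no notable contact force.

**What was not clean**
- At the end of lowering, the gripper pressed down on the handle with about 25 N for a moment before I eased off. Nothing moved visibly.
- The detectors gave a few false extra hits: two for the bangle and one for the deposit box. I discarded them after looking at the picture.

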